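# Slide the vial carrier past its spring catch

## Robot

A 6-joint arm with a two-finger parallel gripper is mounted at the origin on the work surface; the furniture and walls round the work are solid. World frame = base frame: x ahead of the robot, y to its left, z up, the work surface at z = 0. Lengths are in m, angles in rad, forces in N, time in s.
With the tool pointing down it reaches from about 0.375 to 0.9 m from the base axis. Payload 3.1 kg.
Tool frame: the origin (TCP) lies where the fingers leave the gripper's body, on its centre line; the fingertips stand 70 mm ahead of it and the grasp point (between the pads) lies 51 mm ahead of it; z points along the fingers, y is the line along which they close (so a half turn about z gives the same grasp; the last joint's range is limited). The gripper opens to 87 mm and grips with 3 to 60 N. Pads are 19 mm wide; open, the fingers measure 117 mm over their backs; the gripper's body (75 mm by 190 mm) begins 51 mm behind the grasp point.
Start: joints at [-1.5, 0.527, 1.433, -0, 1.181, -0.178], TCP at [0.154, -0.606, 0.292] pointing down, gripper open.
Joint ranges: [-3.08, 3.08], [-0.75, 2.2], [0.22, 2.44], [-1.43, 4.57], [0, 2.65], [-2.85, 2.85]. Speed limits (rad/s): [2.79, 2.79, 3.14, 3.14, 3.14, 3.14].

## Interface

Orientations are given as a unit quaternion [x, y, z, w].
In Python, from rig import robot gives the robot as it stands.
- The arm moves only by the tool send_rows, never from a script. Its argument "deltas" is text: rows parted by semicolons, each of 7 numbers parted by spaces: the shift along the tool's x, y, z in mm, then the turn, a rotation vector about the tool's x, y, z in degrees, then the opening, from 0 (shut) to 1 (fully open). A call has 1 to 10 rows; each row shifts and turns the commanded pose from where the row before left it, along the tool's axes as they then stand; what a row does not reach is not made up. A row lasts 1/8 s, in which the tool goes at most 62.5 mm and 10.7 degrees, less where a joint would pass 70% of its speed; a pose out of reach is approached as far as the arm can. A call is refused whole if a number of a shift passes 62.5 or a number of a turn 10.7, either way. A call with a gripper value outside its range is refused whole. The fingers move at their own pace and stop on an object; "newtons" is the grip in N (left out, the last holds). Time passes only in rows, so rows that do not move let the fingers close. It gives the time, the measured TCP pose, the force, the opening and the grip force at its end, in the units of the state.
- robot.get_obs(): the state, without advancing time (a new reading comes with each control period).
- robot.camera(name): name is "side" or "top"; returns a dict with "image" (420x560x3 uint8, red, green, blue), "depth" (420x560 float32, m along the optical axis (not along the pixel's ray), 0 where there is no reading), "fovy" (degrees; the focal length in pixels is half the picture's height over the tangent of half this angle, whatever the lens; pixels are square), "cx", "cy" (the principal point, pixels), "rvec" (rotation vector, rad) and "tvec" (3), from world to camera coordinates, as OpenCV has them. Camera axes: x right, y down, z forward; pixel columns grow to the right and rows downward; lengths in m; the calibration is good to about 2 mm. A picture is of the moment at which its call begins.
- robot.hand_in(): hands the job in; it is judged then, once.
Trained networks look in the newest picture that a camera, given by its name, has taken for a name from the list of things; names that differ only in an ending like _2 or _b are one class to them, and where a whole thing is asked for, a point or a joint stands for the part that bears it (a point fixed in the world has none). Each returns a list of dicts, best first, with "p" (0 to 1); they miss things now and then, are a little off and sometimes report something else, mostly with a low value. They report only what shows in the picture. A call takes as long as a camera call.
- robot.find_in(camera, thing): "box" ([left, top, right, bottom] in pixels, round what is visible of it).
- robot.cut_out(camera, thing): "region" (420x560 bool, what is visible of it) and "box" ([left, top, right, bottom] in pixels, round what is visible of it).
The state is a dict: "time": time; "q": joint angles; "joint_velocities": joint speeds; "joint_torque": joint torques, N m; "position": TCP position; "tool_rot": TCP orientation; "ft_force": force on the tool from outside, world axes, zero at the start; "moment": the same for the moment, N m; "grip_width": finger opening in m; "grip_force": force on a finger pad.
Only numpy, scipy, OpenCV 4.12 (cv2) and the standard library are available. Lean on these libraries where they do the work, as an engineer would, in place of code of your own. Each camera call takes 0.05 s, during which the arm holds its last target. There are 200 camera calls.

## Task

Without gripping or lifting anything, press the orange spring pad of the dock down with your fingertips and keep it down while you gently push the blue vial carrier forward over the catch tooth, all the way to the end stop. Then take your hand away so that the catch springs back up and locks the carrier in. Do not handle the vials, which must stay standing in their pockets, and leave everything else on the desk alone.

Things in the scene. Friction and masses are not known exactly. Their poses are not given: they have to be found in the camera images.
- dock: Fixed grey dock, 195 x 120 mm. Origin: on the desk, mid-track. Its +x runs along the track to the end stop (face at x +83 mm): the pushing direction, roughly to the robot's left. Track floor 20 mm above the desk; a 40 mm groove along its middle holds the orange catch. Side rails (36.5 mm high) from x -25 mm on, lips over the carrier's flanges from +23 mm. Steel tooth at x +55 to +67 mm.
- catch (a joint): Spring catch, one rigid piece: orange pad, stem under the carrier, steel tooth. Slides straight down: 0 = up (tooth 9 mm above the track floor, blocking the carrier), 0.012 = fully down; the tooth clears the carrier from 0.010 on. Takes 3 N to start, 6 N to hold fully down; springs up when released, unless the carrier's front bar lies over the tooth.
- catch_pad (a point): Middle of the orange pad's top face. Pad: dock x -97 to -10 mm, 36 mm wide; top 31 mm above the desk when up, 21 mm or lower frees the carrier, 19 mm is fully down. Its front part reaches into a channel under the carrier, so fingers can press it just behind the carrier and slide along it while pushing. Rear of the track is open.
- carrier: Loose blue vial carrier on the track: 84 mm long (its x, front to the end stop), 100 wide, 37 high, 0.35 kg. Origin: middle of its underside, on the track floor. A bar under its front edge (its x +30 to +42 mm) meets the tooth; behind the bar it is hollow, so the tooth springs up there once home. Starts at dock x -2 to +10 mm; home and locked at +37 to +41 mm (+41: against the stop).
- push_face (a point): Middle of the carrier's upright rear wall (its outer face), 83 mm wide, from 33 to 57 mm above the desk; push here, forward along the track.
- vial_0: Glass vial with a green cap, 22 mm across, 47 mm high, standing loosely in a 25 mm pocket at the front of the carrier; pocket floors are 35 mm above the desk. Origin: centre of its underside, z axis up.
- vial_1: As vial_0, with a yellow cap.
- vial_2: As vial_0, with a white cap.
- vial_3: Bystander: loose vial with a red cap, 22 mm across, 47 mm high, standing on the desk to the left, near the dock's end stop. Origin at its underside.
- vial_4: Bystander: loose vial with a blue cap, as vial_3, on the desk to the right of the dock.
- highlighter: Bystander: yellow and blue highlighter, 118 mm long, 18 mm thick, lying on the desk to the right of the dock.

How it is judged:
On the way, in this order (a step that is already met when the one before it is completed fails the run):
1. the catch is held down while the carrier is still behind the tooth (value of joint catch above 0.0085 m and x of carrier in the frame of dock below 0.0145 m), for 0.1 s.
2. the carrier slides over the lowered tooth (value of joint catch above 0.0075 m and x of carrier in the frame of dock above 0.02 m), for 0.05 s.
At the end, for the whole second after the job is handed in: The carrier is at the end stop (origin at dock x over 36 mm), resting on the track and still, with the catch sprung up (under 3 mm) behind its front bar, and the three vials stand in its pockets (tilt under 0.25 rad) (x of carrier in the frame of dock above 0.036 m and z of carrier in the frame of dock below 0.024 m and value of joint catch below 0.003 m and linear speed of carrier below 0.01 m/s and angle between each of vial_0, vial_1, vial_2's own z axis and vertical below 0.25 rad and distance between each of vial_0, vial_1, vial_2 and carrier below 0.05 m); the robot touches nothing.
It fails at once if the carrier is lifted (z of carrier in the frame of dock above 0.028 m).
It fails at once if a vial is lifted out of the carrier (height (world z) of any of vial_0, vial_1, vial_2 above 0.047 m).
It fails at once if a bystander is disturbed (distance of any of vial_3, vial_4, highlighter from where it was at the start of the episode above 0.02 m).
It fails at once if the carrier is squeezed or forced (contact force between the fingers and carrier above 45 N).
It fails at once if a carried vial is handled (contact force between the fingers and vial_0 above 3 N or contact force between the fingers and vial_1 above 3 N or contact force between the fingers and vial_2 above 3 N).
It also fails if it takes over 35 s, if anything falls off the work surface, if the arm or the gripper's body presses on something with over 40 N, if the wrist force passes 120 N, or if a joint passes its speed limit or range.

## Working session

There is one attempt and no reset: what is moved stays moved. The work goes in short steps, Python scripts to look and compute and a tool call to move; the robot and the scene stay as the last step left them, time stands still between calls to the robot, and variables do not carry over. Pictures are saved under pics/ and viewed, at most 10 in all, crops included, and the job is handed in when it is done.

Besides the shell and the picture viewer there is one more tool, called after "Emit:" in YAML: its name, and indented under it one key for each argument. send_rows: Moves the arm, as the interface text tells. Its arguments: {"type":"object","properties":{"deltas":{"type":"string"},"newtons":{"type":"number"}},"required":["deltas"]}

```bash
mkdir -p pics; cat > h.py <<'E'
import numpy as np, cv2
from rig import robot
def pts(c, mask=None):
    d=c["depth"]; h,w=d.shape; f=h/2/np.tan(np.radians(c["fovy"])/2)
    v,u=np.mgrid[:h,:w]; m=d>0
    if mask is not None: m&=mask
    P=np.stack([(u-c["cx"])*d/f,(v-c["cy"])*d/f,d],-1)[m]
    R=cv2.Rodrigues(np.array(c["rvec"],float))[0]
    return (P-np.array(c["tvec"]))@R
E
python3 - <<'E'
from h import *
ims=[]
for n in ("top","side"):
    c=robot.camera(n); ims.append(c["image"]); cv2.imwrite(f"pics/{n}0.png",c["image"][:,:,::-1])
    for t in ("dock","catch_pad","carrier","vial_0","vial_3","vial_4","highlighter"):
        for r in robot.cut_out(n,t)[:3]:
            p=pts(c,r["region"])
            if len(p): print(n,t,round(r["p"],2),np.round(r["box"]),np.round(np.median(p,0),3),np.round(np.percentile(p,[2,98],axis=0),3).tolist())
E
```

```text
top dock 0.93 [264. 152. 366. 239.] [ 0.475 -0.127  0.022] [[0.405, -0.222, 0.0], [0.551, -0.028, 0.042]]
top dock 0.7 [284. 177. 361. 219.] [ 0.463 -0.183  0.031] [[0.439, -0.216, 0.018], [0.507, -0.061, 0.035]]
top catch_pad 0.72 [283. 181. 366. 218.] [ 0.462 -0.184  0.03 ] [[0.439, -0.22, 0.001], [0.507, -0.062, 0.035]]
top carrier 0.76 [289. 167. 341. 222.] [ 0.476 -0.13   0.035] [[0.428, -0.169, 0.027], [0.526, -0.077, 0.06]]
top vial_0 0.59 [302. 170. 311. 182.] [ 0.511 -0.103  0.069] [[0.503, -0.113, 0.044], [0.524, -0.094, 0.085]]
top vial_0 0.59 [148. 253. 161. 268.] [0.338 0.201 0.033] [[0.328, 0.194, -0.001], [0.348, 0.217, 0.05]]
top vial_0 0.52 [298. 182. 307. 194.] [ 0.485 -0.096  0.072] [[0.478, -0.105, 0.05], [0.495, -0.087, 0.084]]
top vial_3 0.59 [302. 170. 311. 182.] [ 0.511 -0.103  0.069] [[0.503, -0.113, 0.044], [0.524, -0.094, 0.085]]
top vial_3 0.59 [148. 253. 161. 268.] [0.338 0.201 0.033] [[0.328, 0.194, -0.001], [0.348, 0.217, 0.05]]
top vial_3 0.52 [298. 182. 307. 194.] [ 0.485 -0.096  0.072] [[0.478, -0.105, 0.05], [0.495, -0.087, 0.084]]
top vial_4 0.59 [
[... 1275 characters left out ...]
.049], [0.507, -0.086, 0.082]]
side vial_3 0.76 [297. 204. 312. 226.] [ 0.465 -0.095  0.066] [[0.456, -0.101, 0.051], [0.481, -0.079, 0.082]]
side vial_3 0.76 [247. 278. 262. 311.] [ 0.35  -0.268  0.026] [[0.342, -0.272, 0.004], [0.361, -0.259, 0.047]]
side vial_4 0.76 [314. 202. 329. 225.] [ 0.49  -0.103  0.066] [[0.481, -0.109, 0.049], [0.507, -0.086, 0.082]]
side vial_4 0.76 [297. 204. 312. 226.] [ 0.465 -0.095  0.066] [[0.456, -0.101, 0.051], [0.481, -0.079, 0.082]]
side vial_4 0.76 [247. 278. 262. 311.] [ 0.35  -0.268  0.026] [[0.342, -0.272, 0.004], [0.361, -0.259, 0.047]]
side highlighter 0.96 [292. 288. 343. 341.] [ 0.432 -0.311  0.014] [[0.413, -0.355, 0.005], [0.451, -0.25, 0.018]]
```

View pics/top0.png

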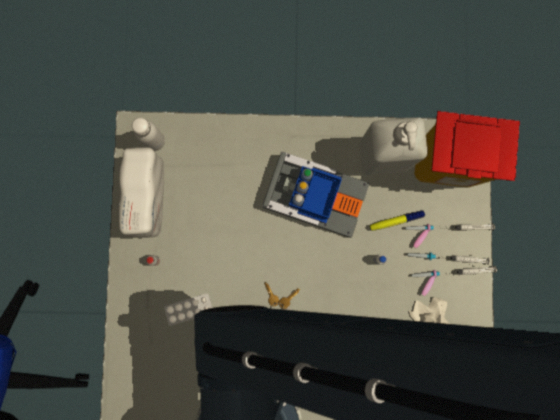

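View pics/side0.png

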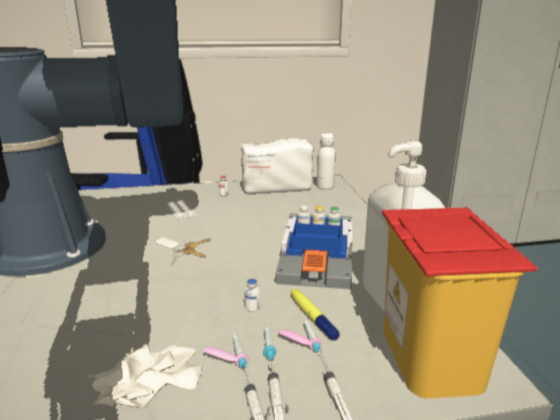

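```bash
python3 - <<'E'
from h import *
o=robot.get_obs(); print(o["position"],o["tool_rot"],o["ft_force"])
A=[]
for n in ("top","side"):
    c=robot.camera(n)
    d=robot.cut_out(n,"dock")[0]["region"]; k=robot.cut_out(n,"carrier")[0]["region"]
    p=pts(c,d|k); q=p[(p[:,2]>.008)&(p[:,2]<.06)]
    print(n,cv2.minAreaRect((q[:,:2]*1000).astype(np.float32)))
    P=pts(c); A.append((n,P,pts(c,k)))
    im=c["image"].astype(int); og=(im[...,0]>180)&(im[...,1]>60)&(im[...,1]<150)&(im[...,2]<80)
    g=pts(c,og); g=g[np.linalg.norm(g[:,:2]-[.46,-.19],axis=1)<.09]; g=g[(g[:,2]>.025)&(g[:,2]<.036)]
    r=cv2.minAreaRect((g[:,:2]*1000).astype(np.float32)); print(" pad",r,g.mean(0))
    kt=pts(c,k);kt=kt[(kt[:,2]>.050)&(kt[:,2]<.062)]; print(" cartop",cv2.minAreaRect((kt[:,:2]*1000).astype(np.float32)))
np.save("P.npy",np.vstack([a[1] for a in A]))
np.save("K.npy",np.vstack([a[2] for a in A]))
E
```

```text
[ 0.15393098 -0.60572748  0.29228913] [9.92270674e-01 1.24092337e-01 3.44941002e-06 3.11623191e-05] [ 0.26824449 -1.13609855  0.65059428]
top ((479.13897705078125, -126.45941925048828), (194.8760223388672, 120.77843475341797), 72.06653594970703)
 pad ((458.4024353027344, -190.75209045410156), (54.13548278808594, 33.78590774536133), 72.39596557617188) [ 0.45872336 -0.18982366  0.03090477]
 cartop ((480.4000549316406, -122.30108642578125), (84.01766204833984, 83.69559478759766), 72.09768676757812)
side ((481.2700500488281, -129.03646850585938), (196.0797882080078, 119.18758392333984), 72.33634185791016)
 pad ((461.8943176269531, -188.94515991210938), (62.540443420410156, 35.430809020996094), 72.2234878540039) [ 0.46109368 -0.1928312   0.03034234]
 cartop ((482.37213134765625, -123.56770324707031), (87.64727020263672, 82.86802673339844), 72.6170883178711)
```

```bash
python3 - <<'E'
from h import *
P=np.load("P.npy"); a=np.radians(72.2); R=np.array([[np.cos(a),-np.sin(a)],[np.sin(a),np.cos(a)]])
L=(P[:,:2]-[.480,-.1277])@R*1000
for x0 in range(-140,101,20):
    print(x0,[ (lambda m:int(np.percentile(P[m,2],98)*1000) if m.sum()>3 else None)((L[:,0]>=x0)&(L[:,0]<x0+20)&(L[:,1]>=y0)&(L[:,1]<y0+20)&(P[:,2]<.4)) for y0 in range(-180,161,20)])
K=np.load("K.npy"); k=(K[:,:2]-[.480,-.1277])@R*1000
m=(K[:,2]>.040)&(K[:,2]<.055)&(abs(k[:,1])<35); print("rear wall x pct",np.percentile(k[m,0],[1,2,5,10,20]))
g=lambda x,z:[.480+x*np.cos(a),-.1277+x*np.sin(a),z]
print(g(-.062,0.18),g(-.062,.1))
o=P[(P[:,2]>.1)&(P[:,2]<.45)&(P[:,0]>.2)&(P[:,1]<-.1)&(P[:,1]>-.6)]; print(np.percentile(o,[1,99],axis=0))
E
```

```text
-140 [171, 202, 206, 236, 227, 3, 3, 3, 2, 15, 17, 3, 3, 2, 2, 3, 3, 2]
-120 [172, 207, 242, 240, 227, 3, 3, 2, 3, 2, 4, 3, 3, 4, 3, 3, 3, 3]
-100 [160, 206, 239, 207, 172, 154, 23, 22, 33, 33, 22, 22, 18, 3, 3, 3, 3, 3]
-80 [None, 170, 176, 172, 166, 150, 23, 23, 33, 34, 23, 23, 20, 3, 3, 4, 3, 3]
-60 [3, 158, 162, 153, 4, 19, 23, 22, 33, 34, 24, 23, 18, 3, 3, 3, 4, 3]
-40 [5, 4, 3, 3, 3, 29, 56, 58, 57, 57, 57, 56, 19, 3, 3, 3, 3, 3]
-20 [4, 2, 3, 3, 4, 35, 56, 57, 38, 39, 56, 57, 37, 3, 3, 4, 3, 3]
0 [3, 4, 3, 3, 2, 35, 56, 57, 55, 55, 56, 57, 35, 3, 3, 4, 4, 3]
20 [3, 4, 4, 3, 4, 35, 56, 83, 81, 83, 83, 57, 35, 3, 4, 3, 3, 3]
40 [3, 3, 4, 3, 2, 35, 49, 70, 70, 69, 70, 57, 33, 3, 3, 3, 4, 4]
60 [None, 3, 3, 2, 4, 35, 40, 23, 31, 31, 23, 40, 36, 3, 3, 4, 3, 3]
80 [None, 4, 4, 4, 3, 35, 42, 43, 43, 43, 43, 42, 38, 3, 3, 4, 4, 4]
100 [None, 3, 4, 4, 4, 3, 4, 4, 4, 4, 4, 3, 3, 2, 3, 3, 4, 3]
rear wall x pct [-38.58097033 -38.1036194  -37.55103851 -36.97661726 -36.27327136]
[np.float64(0.4610468910922874), np.float64(-0.1867320223500126), 0.18] [np.float64(0.4610468910922874), np.float64(-0.1867320223500126), 0.1]
[[ 0.20755416 -0.48179885  0.10216005]
 [ 0.60925735 -0.10385061  0.40787566]]
```

Emit:
send_rows:
  deltas: "39.7 -32.5 0 0 0 0 0;39.7 -32.5 0 0 0 0 0;39.7 -32.5 0 0 0 0 0;39.7 -32.5 0 0 0 0 0;39.7 -32.5 0 0 0 0 0;39.7 -32.5 0 0 0 0 0;39.7 -32.5 0 0 0 0 0;39.7 -32.5 0 0 0 0 0;39.7 -32.5 0 0 0 0 0;39.7 -32.5 0 0 0 0 0"

```text
time: 2.35
position: [0.4597, -0.1917, 0.2926]
tool_rot: [0.992, 0.124, 0.0, 0.0]
ft_force: [0.5, -0.4, 0.5]
grip_width: 0.0019
grip_force: 0.0
```

Emit:
send_rows:
  deltas: "0 0 0 0 0 8 0;0 0 0 0 0 8 0;0 0 0 0 0 8 0;0 0 0 0 0 8 0;0 0 0 6 0 0 0;0 0 0 0 0 0 0;0 0 0 0 0 0 0"

```text
time: 3.22
position: [0.4585, -0.1931, 0.2923]
tool_rot: [0.987, -0.154, 0.008, -0.051]
ft_force: [-0.3, 0.6, -0.3]
grip_width: 0.0001
grip_force: 0.0
```

```bash
cat >> h.py <<'E'
from scipy.spatial.transform import Rotation as Ro
def tip():
    "tip centre and axes in dock frame, mm"
    o=robot.get_obs(); R=Ro.from_quat(o["tool_rot"]).as_matrix(); a=np.radians(72.2)
    D=np.array([[np.cos(a),np.sin(a),0],[-np.sin(a),np.cos(a),0],[0,0,1]])
    t=D@(np.array(o["position"])+.07*R[:,2]-[.480,-.1277,0])*1000
    print("t",o["time"],"tip",t.round(1),"F",(D@o["ft_force"]).round(1),"grip",o["grip_width"],"q",np.round(o["q"],2)); print((D@R).round(3))
E
python3 -c "from h import *; tip()"
```

```text
t 3.225 tip [-61.6   0.5 222.6] F [ 0.4  0.5 -0.3] grip 7.048171484756613e-05 q [-0.67  0.36  1.74  0.11  1.08  1.16]
[[ 0.001 -0.995  0.103]
 [-1.    -0.001  0.   ]
 [-0.    -0.103 -0.995]]
```

Emit:
send_rows:
  deltas: "0 3 29 0 0 0 0;0 3 29 0 0 0 0;0 3 29 0 0 0 0;0 3 29 0 0 0 0;0 3 29 0 0 0 0;0 3 29 0 0 0 0;0 0 0 0 0 0 0"

```text
time: 4.1
position: [0.458, -0.1916, 0.1158]
tool_rot: [0.987, -0.154, 0.006, -0.053]
ft_force: [0.4, -0.6, 0.4]
grip_width: 0.0006
grip_force: 0.0
```

```bash
python3 - <<'E'
from h import *
tip(); c=robot.camera("side"); cv2.imwrite("pics/s1.png",cv2.resize(c["image"][190:310,240:400,::-1],(800,600)))
E
```

```text
t 4.1 tip [-60.2   1.7  46.2] F [-0.4 -0.6  0.4] grip 0.0005777448102087996 q [-0.67  0.66  1.88  0.16  0.65  1.08]
[[ 0.002 -0.994  0.106]
 [-1.    -0.001  0.004]
 [-0.004 -0.106 -0.994]]
```

View pics/s1.png

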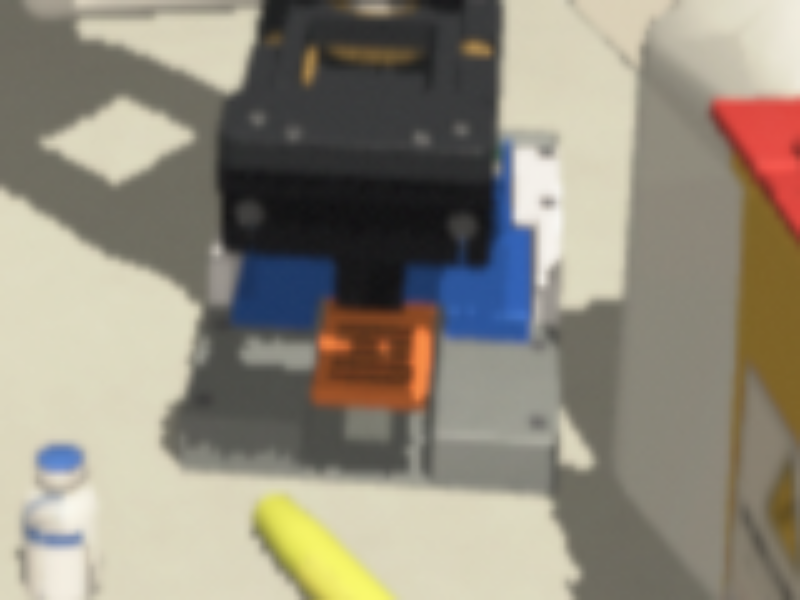

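Emit:
send_rows:
  deltas: "0 0.5 5 0 0 0 0;0 0.5 5 0 0 0 0;0 0.5 5 0 0 0 0;0 0.5 5 0 0 0 0;0 0.5 5 0 0 0 0;0 0 1 0 0 0 0;0 0 0 0 0 0 0;0 0 0 0 0 0 0"

```text
time: 5.15
position: [0.4591, -0.1928, 0.0914]
tool_rot: [0.987, -0.154, 0.008, -0.051]
ft_force: [-0.0, -0.6, 4.9]
grip_width: 0.0004
grip_force: 2.6
```

```bash
python3 -c "from h import *; tip()"
```

```text
t 5.15 tip [-61.1  -0.   21.8] F [-0.5 -0.2  4.9] grip 0.00041054746196232347 q [-0.67  0.71  1.89  0.18  0.59  1.06]
[[ 0.001 -0.995  0.104]
 [-1.    -0.001 -0.001]
 [ 0.001 -0.104 -0.995]]
```

Emit:
send_rows:
  deltas: "0 0 1.5 0 0 0 0;0 0.3 1.5 0 0 0 0;0 0 1 0 0 0 0;0 0 0 0 0 0 0;0 0 0 0 0 0 0"

```text
time: 5.78
position: [0.4591, -0.1929, 0.0887]
tool_rot: [0.987, -0.154, 0.009, -0.051]
ft_force: [-2.5, 0.2, 17.2]
grip_width: 0.0004
grip_force: 8.3
```

```bash
python3 -c "from h import *; tip()"
```

```text
t 5.775 tip [-61.2  -0.1  19.1] F [-0.6  2.5 17.2] grip 0.0004406981817968562 q [-0.67  0.72  1.89  0.18  0.58  1.06]
[[ 0.001 -0.995  0.104]
 [-1.    -0.001 -0.002]
 [ 0.002 -0.104 -0.995]]
```

Emit:
send_rows:
  deltas: "0 -2.5 0.26 0 0 0 0;0 -2.5 0.26 0 0 0 0;0 -2.5 0.26 0 0 0 0;0 -2 0.2 0 0 0 0;0 -1.5 0.16 0 0 0 0;0 -1.5 0.16 0 0 0 0;0 -1.5 0.16 0 0 0 0;0 -1.5 0.16 0 0 0 0;0 0 0 0 0 0 0"

```text
time: 6.9
position: [0.4654, -0.1816, 0.0889]
tool_rot: [0.987, -0.153, 0.012, -0.048]
ft_force: [-5.7, -9.5, 15.2]
grip_width: 0.0002
grip_force: 7.4
```

```bash
python3 -c "from h import *; tip()"
```

```text
t 6.9 tip [-48.9  -3.1  19.3] F [-10.8   2.6  15.2] grip 0.00016046540252494517 q [-0.64  0.71  1.89  0.18  0.57  1.08]
[[ 0.002 -0.995  0.098]
 [-1.    -0.003 -0.008]
 [ 0.008 -0.098 -0.995]]
```

Emit:
send_rows:
  deltas: "-0.4 -2 0.2 0 0 0 0;-0.4 -2 0.2 0 0 0 0;-0.4 -2 0.2 0 0 0 0;-0.4 -2 0.2 0 0 0 0;-0.4 -2 0.2 0 0 0 0;0 0 0 0 0 0 0"

```text
time: 7.65
position: [0.468, -0.1725, 0.089]
tool_rot: [0.987, -0.153, 0.014, -0.047]
ft_force: [-3.1, -13.0, 12.8]
grip_width: 0.0004
grip_force: 7.8
```

```bash
python3 -c "from h import *; tip()"
```

```text
t 7.65 tip [-39.5  -3.1  19.4] F [-13.4  -1.   12.8] grip 0.0004120600333124351 q [-0.62  0.71  1.9   0.18  0.56  1.1 ]
[[ 0.002 -0.995  0.097]
 [-1.    -0.003 -0.012]
 [ 0.012 -0.097 -0.995]]
```

Emit:
send_rows:
  deltas: "-0.3 -2 0.4 0 0 0 0;-0.3 -2 0.4 0 0 0 0;-0.3 -2 0.3 0 0 0 0;-0.3 -2 0.3 0 0 0 0;-0.3 -2 0.3 0 0 0 0;-0.3 -2 0.3 0 0 0 0;0 0 0 0 0 0 0"

```text
time: 8.52
position: [0.4708, -0.1616, 0.089]
tool_rot: [0.987, -0.153, 0.015, -0.046]
ft_force: [-4.4, -16.2, 17.8]
grip_width: 0.0001
grip_force: 9.9
```

```bash
python3 - <<'E'
from h import *
tip()
for n in ("top","side"):
    c=robot.camera(n); k=robot.cut_out(n,"carrier")
    if not k: continue
    p=pts(c,k[0]["region"]); a=np.radians(72.2); R=np.array([[np.cos(a),-np.sin(a)],[np.sin(a),np.cos(a)]])
    p=np.c_[(p[:,:2]-[.480,-.1277])@R*1000,p[:,2]*1000]; p=p[(p[:,2]>48)&(p[:,2]<60)]
    print(n,k[0]["box"],np.percentile(p[:,0],[1,3,50,97,99]))
cv2.imwrite("pics/s2.png",cv2.resize(c["image"][190:310,240:400,::-1],(800,600)))
E
```

```text
t 8.525 tip [-28.4  -2.7  19.3] F [-16.8  -0.7  17.8] grip 7.956742420656083e-05 q [-0.6   0.71  1.9   0.18  0.55  1.12]
[[ 0.002 -0.995  0.095]
 [-1.    -0.004 -0.015]
 [ 0.016 -0.095 -0.995]]
side [286.3, 233.2, 345.9, 251.2] [-17.91705412 -17.91705412 -17.91705412 -17.91705412 -17.91705412]
```

View pics/s2.png

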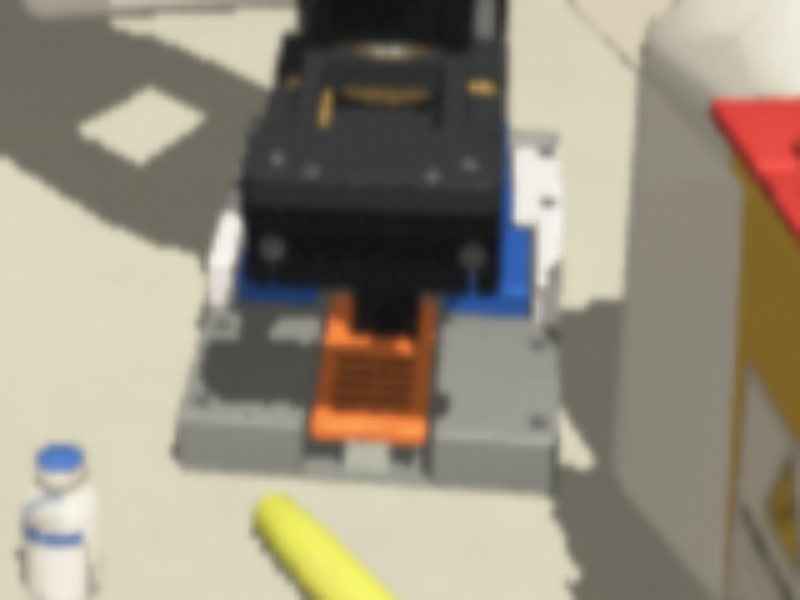

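Emit:
send_rows:
  deltas: "-0.2 -2 0.2 0 0 0 0;-0.2 -2 0.2 0 0 0 0;-0.2 -2 0.2 0 0 0 0;-0.2 -2 0.2 0 0 0 0;-0.2 -2 0.2 0 0 0 0;0 0 0 0 0 0 0"

```text
time: 9.48
position: [0.4732, -0.1517, 0.089]
tool_rot: [0.987, -0.153, 0.015, -0.046]
ft_force: [-3.3, -15.3, 16.6]
grip_width: 0.0004
grip_force: 10.2
```

```bash
python3 -c "from h import *; tip()"
```

```text
t 9.475 tip [-18.2  -1.9  19.3] F [-15.6  -1.5  16.6] grip 0.0003699502719000427 q [-0.58  0.71  1.91  0.19  0.54  1.13]
[[ 0.002 -0.995  0.096]
 [-1.    -0.003 -0.016]
 [ 0.016 -0.096 -0.995]]
```

Emit:
send_rows:
  deltas: "-0.2 -1.5 0.1 0 0 0 0;-0.2 -1.5 0.1 0 0 0 0;0 0 0 0 0 0 0"

```text
time: 9.85
position: [0.474, -0.1489, 0.089]
tool_rot: [0.987, -0.153, 0.016, -0.046]
ft_force: [-2.6, -16.2, 15.8]
grip_width: 0.0005
grip_force: 9.9
```

```bash
python3 -c "from h import *; tip()"
```

```text
t 9.85 tip [-15.4  -1.9  19.4] F [-16.2  -2.5  15.8] grip 0.0005401275070993516 q [-0.58  0.71  1.91  0.19  0.54  1.14]
[[ 0.002 -0.995  0.095]
 [-1.    -0.003 -0.017]
 [ 0.017 -0.095 -0.995]]
```

Emit:
send_rows:
  deltas: "-0.1 -1 0.1 0 0 0 0;-0.1 -1 0.1 0 0 0 0;0 0 0 0 0 0 0"

```text
time: 10.22
position: [0.4746, -0.1471, 0.089]
tool_rot: [0.987, -0.153, 0.016, -0.046]
ft_force: [-2.9, -16.0, 15.6]
grip_width: 0.0004
grip_force: 10.1
```

Emit:
send_rows:
  deltas: "-0.1 -1 0.1 0 0 0 0;0 0 0 0 0 0 0"

```text
time: 10.48
position: [0.4749, -0.1462, 0.0891]
tool_rot: [0.987, -0.153, 0.016, -0.046]
ft_force: [-3.3, -16.1, 15.1]
grip_width: 0.0005
grip_force: 10.1
```

```bash
python3 -c "from h import *; tip()"
```

```text
t 10.475 tip [-12.5  -2.   19.4] F [-16.3  -1.8  15.1] grip 0.0004542402560948892 q [-0.57  0.71  1.91  0.19  0.54  1.14]
[[ 0.002 -0.995  0.095]
 [-1.    -0.003 -0.017]
 [ 0.017 -0.095 -0.995]]
```

Emit:
send_rows:
  deltas: "-0.1 -1 0.1 0 0 0 0;0 0 0 0 0 0 0"

```text
time: 10.72
position: [0.4751, -0.1452, 0.089]
tool_rot: [0.987, -0.153, 0.016, -0.046]
ft_force: [-2.4, -16.1, 15.1]
grip_width: 0.0005
grip_force: 9.8
```

Emit:
send_rows:
  deltas: "-0.1 -1 0.1 0 0 0 0;0 0 0 0 0 0 0"

```text
time: 10.98
position: [0.4755, -0.1442, 0.0891]
tool_rot: [0.987, -0.153, 0.016, -0.046]
ft_force: [-2.7, -16.9, 14.6]
grip_width: 0.0002
grip_force: 10.0
```

```bash
python3 - <<'E'
from h import *
tip()
c=robot.camera("top");cv2.imwrite("pics/t3.png",cv2.resize(c["image"][140:245,255:395,::-1],(800,600)))
E
```

```text
t 10.975 tip [-10.5  -2.   19.4] F [-16.9  -2.6  14.6] grip 0.00016861885011338853 q [-0.57  0.71  1.91  0.19  0.54  1.15]
[[ 0.001 -0.995  0.095]
 [-1.    -0.003 -0.018]
 [ 0.018 -0.095 -0.995]]
```

View pics/t3.png

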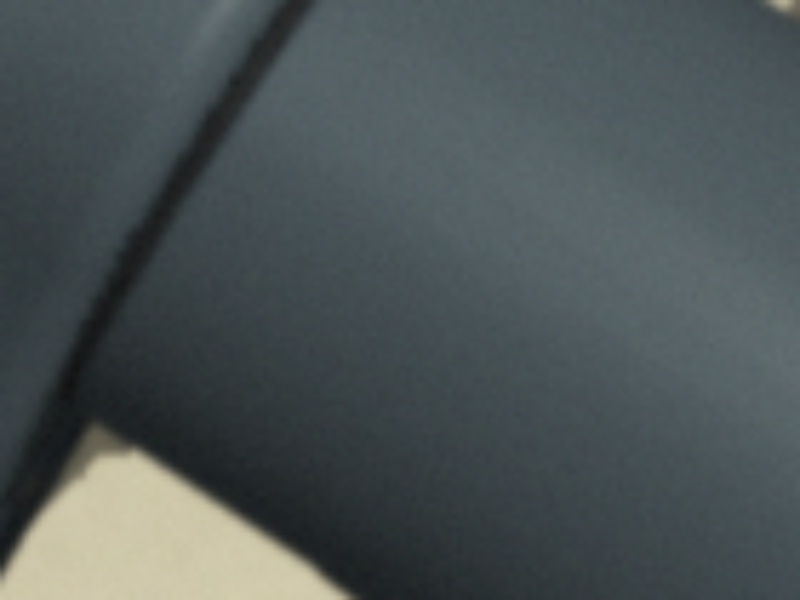

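Emit:
send_rows:
  deltas: "0 -1 0.15 0 0 0 0;0 0 0 0 0 0 0"

```text
time: 11.28
position: [0.4758, -0.1433, 0.089]
tool_rot: [0.987, -0.153, 0.016, -0.046]
ft_force: [-3.1, -15.8, 15.9]
grip_width: 0.0003
grip_force: 10.0
```

Emit:
send_rows:
  deltas: "0 -1 0.15 0 0 0 0;0 0 0 0 0 0 0"

```text
time: 11.52
position: [0.4761, -0.1424, 0.089]
tool_rot: [0.987, -0.153, 0.016, -0.046]
ft_force: [-3.1, -16.5, 16.4]
grip_width: 0.0002
grip_force: 10.3
```

```bash
python3 - <<'E'
from h import *
tip()
c=robot.camera("side"); im=c["image"].astype(int)
b=(im[...,2]>im[...,0]+50)&(im[...,2]>90)
p=pts(c,b); a=np.radians(72.2); R=np.array([[np.cos(a),-np.sin(a)],[np.sin(a),np.cos(a)]])
p=np.c_[(p[:,:2]-[.480,-.1277])@R*1000,p[:,2]*1000]; p=p[(abs(p[:,0])<70)&(abs(p[:,1])<55)]
for z in range(20,60,6):
    q=p[(p[:,2]>=z)&(p[:,2]<z+6)]
    if len(q): print(z,len(q),np.percentile(q[:,0],[5,25,50,75]).round(1),q[:,1].min(),q[:,1].max())
cv2.imwrite("pics/s3.png",cv2.resize(c["image"][190:310,240:400,::-1],(800,600)))
E
```

```text
t 11.525 tip [-8.5 -2.  19.4] F [-16.7  -2.1  16.4] grip 0.00017988356136402307 q [-0.56  0.71  1.91  0.19  0.54  1.15]
[[ 0.002 -0.995  0.095]
 [-1.    -0.003 -0.018]
 [ 0.018 -0.095 -0.995]]
20 80 [-1.   0.5  1.3  2.3] -50.598238601611456 47.573150440916585
26 76 [-0.2  1.   3.5 20.4] -48.61701347973896 47.62479401271641
32 3 [-0.4 -0.2  0.1  1. ] -41.37545501716255 -39.82088412940317
38 3 [0.3 1.  1.9 2.2] -41.19594401392853 -41.00387595021432
44 3 [0.  0.3 0.7 1.4] -40.89190067198091 -40.715636182937125
50 3 [0.7 1.3 2.  2.1] -40.62191224633906 -40.45493781244726
56 7 [ 1.9  4.9 12.6 19.1] -40.35463690879081 -40.025812390525054
```

View pics/s3.png

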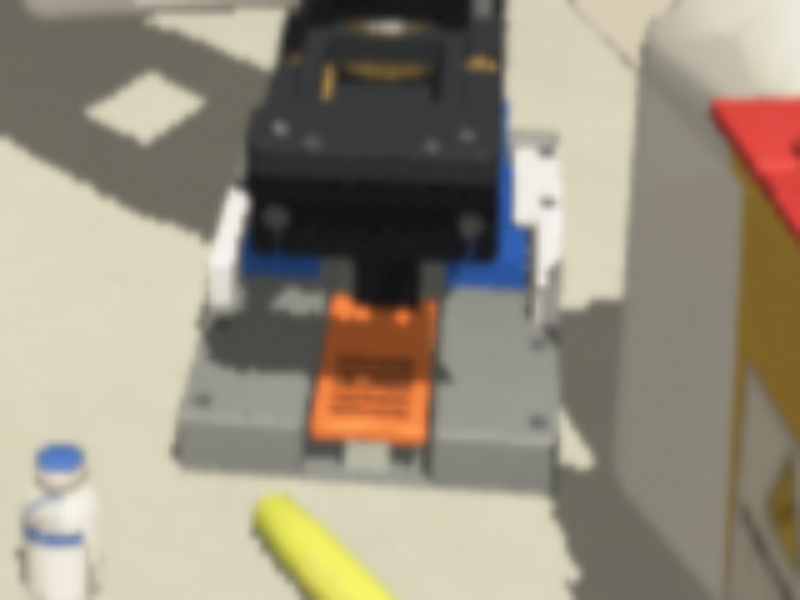

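Emit:
send_rows:
  deltas: "0 -1 0.1 0 0 0 0;0 0 0 0 0 0 0"

```text
time: 11.82
position: [0.4764, -0.1414, 0.089]
tool_rot: [0.987, -0.153, 0.016, -0.046]
ft_force: [-2.9, -16.3, 16.1]
grip_width: 0.0003
grip_force: 10.3
```

Emit:
send_rows:
  deltas: "0 -1 0.1 0 0 0 0;0 0 0 0 0 0 0"

```text
time: 12.08
position: [0.4766, -0.1408, 0.089]
tool_rot: [0.987, -0.153, 0.016, -0.045]
ft_force: [-4.8, -18.3, 16.1]
grip_width: 0.0006
grip_force: 11.8
```

Force has begun rising: near the stop.

Emit:
send_rows:
  deltas: "0 -1 0.1 0 0 0 0;0 0 0 0 0 0 0"

```text
time: 12.32
position: [0.4766, -0.1406, 0.089]
tool_rot: [0.987, -0.153, 0.016, -0.045]
ft_force: [-6.6, -23.1, 15.8]
grip_width: 0.0003
grip_force: 14.3
```

Emit:
send_rows:
  deltas: "0 2 -0.2 0 0 0 0;0 3 -0.3 0 0 0 0;0 4 -0.4 0 0 0 0;0 3 -0.3 0 0 0 0;0 0 -3 0 0 0 0;0 -0.5 -6 0 0 0 0;0 -1 -10 0 0 0 0;0 -2 -20 0 0 0 0;0 -3 -30 0 0 0 0;0 -3 -30 0 0 0 0"

```text
time: 13.58
position: [0.4661, -0.1441, 0.1862]
tool_rot: [0.987, -0.154, 0.006, -0.053]
ft_force: [0.5, -0.1, 0.6]
grip_width: 0.0005
grip_force: 0.0
```

Emit:
send_rows:
  deltas: "0 -3 -30 0 0 0 0;0 -3 -30 0 0 0 0;0 30 0 0 0 0 0;-50 30 0 0 0 0 0;-50 30 0 0 0 0 0;-50 30 0 0 0 0 0;-50 30 0 0 0 0 0;0 0 0 0 0 0 0"

```text
time: 14.58
position: [0.2282, -0.2254, 0.2302]
tool_rot: [0.986, -0.158, 0.006, -0.054]
ft_force: [-0.4, 0.2, -1.5]
grip_width: 0.0005
grip_force: 0.0
```

```bash
python3 - <<'E'
from h import *
tip()
a=np.radians(72.2); R=np.array([[np.cos(a),-np.sin(a)],[np.sin(a),np.cos(a)]])
for n in ("top","side"):
    c=robot.camera(n); im=c["image"].astype(int)
    og=(im[...,0]>150)&(im[...,1]>40)&(im[...,1]<150)&(im[...,2]<80)
    b=(im[...,2]>im[...,0]+50)&(im[...,2]>90)
    for nm,m in (("pad",og),("blue",b)):
        p=pts(c,m); p=np.c_[(p[:,:2]-[.480,-.1277])@R*1000,p[:,2]*1000]; p=p[(abs(p[:,0])<105)&(abs(p[:,1])<(18 if nm=="pad" else 50))]
        if nm=="blue":p=p[p[:,2]>50]
        if len(p): print(n,nm,len(p),np.percentile(p,[3,50,97],axis=0).round(1).tolist())
c2=robot.camera("top")["image"][140:245,255:395,::-1]
cv2.imwrite("pics/f.png",np.hstack([cv2.resize(c2,(400,300)),cv2.resize(c["image"][190:310,240:400,::-1],(400,300))]))
E
```

```text
t 14.575 tip [-162.4  210.2  160.6] F [ 0.1  0.5 -1.5] grip 0.0005257980684614668 q [-1.19  0.27  2.19  0.1   0.77  0.63]
[[-0.007 -0.994  0.109]
 [-1.     0.008  0.004]
 [-0.005 -0.109 -0.994]]
top pad 668 [[-90.9, -15.5, 26.9], [-44.9, 0.9, 30.9], [68.5, 17.1, 81.0]]
top blue 140 [[3.2, -38.2, 52.5], [56.9, 15.5, 56.4], [84.9, 43.8, 60.8]]
side pad 576 [[-93.7, -16.8, 27.0], [-55.6, -0.8, 30.6], [-8.3, 15.1, 32.0]]
side blue 348 [[0.9, -39.9, 50.3], [5.2, -0.9, 53.7], [83.9, 39.6, 57.2]]
```

View pics/f.png

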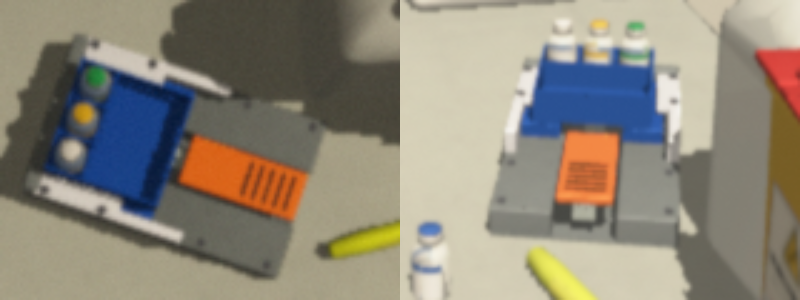

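The carrier is against the end stop, at about dock x +41 mm. The pad is back up at 31 mm, and the three vials are upright (crop px 95,80 / 82,118 / 70,152). The hand is clear of everything.

```bash
python3 -c "from rig import robot; print(robot.hand_in())"
```

```text
the job is handed in; nothing more can be done
None
```

The job is handed in. By camera, the carrier is home against the end stop, the catch has sprung back up, the three vials are standing and the hand is clear; the hand-in returned no verdict.

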